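# Spin-test the bit carousel and park the hinge cutter

## Robot

A 6-joint arm with a two-finger parallel gripper is mounted at the origin on the work surface. World frame = base frame: x ahead of the robot, y to its left, z up, the work surface at z = 0. Lengths are in m, angles in rad, forces in N, time in s.
With the tool pointing down it reaches from about 0.275 to 1 m from the base axis. Payload 8.4 kg.
Tool frame: the origin (TCP) lies between the finger pads; the fingertips stand 19 mm ahead of it and the grasp point (between the pads) is the TCP; y points along the fingers, z is the direction in which the jaws open and shut, and the axes are right-handed (so a half turn about y gives the same grasp; the last joint's range is limited). The gripper opens to 85 mm and grips with 20 to 120 N. Pads are 22 mm wide; open, the fingers measure 114 mm over their backs; the gripper's body (76 mm by 85 mm) begins 54 mm behind the grasp point. The pads swing forward as they close: fully open they stand 13 mm farther back than shut.
Start: joints at [-1.287, 0.353, 1.633, -0, 1.155, -0.002], TCP at [0.176, -0.6, 0.25] pointing down, gripper open.
Joint ranges: [-2.63, 2.63], [-0.92, 2.1], [0.06, 2.66], [-1.3, 4.44], [0, 2.69], [-3.02, 3.02]. Speed limits (rad/s): [2.22, 2.22, 2.79, 3.14, 3.14, 3.14].

## Interface

Orientations are given as a rotation vector (axis times angle).
In Python, from station import sensors, vision, ctrl, finder gives the robot as it stands. The module is installed in compiled form; this text tells all that it offers.
- The arm moves only by the tool move_arm, never from a script. Its argument "rows" is a list of rows, each an object with "delta_rot": the turn, a rotation vector about the tool's x, y, z in rad, a list of three; "dp": the shift along the tool's x, y, z in m, a list of three; "grip": the opening, from 0 (shut) to 1 (fully open). A call has exactly 8 rows; each row is the pose to reach, as a shift and turn from the pose measured when the call began, along the tool's axes at that moment; what a row does not reach only later rows make up. A row lasts 1/12 s, in which the tool goes at most 41.7 mm and 7.16 degrees, less where a joint would pass 70% of its speed; a pose out of reach is approached as far as the arm can. A call with a gripper value outside its range is refused whole. The fingers move at their own pace and stop on an object; "force" is the grip in N (left out, the last holds). Time passes only in rows, so rows that repeat a pose let the fingers close, or fill a call up. It gives the time, the measured TCP pose, the force and the opening at its end, in the units of the state.
- sensors.sense(): the state, without advancing time (a new reading comes with each control period).
- vision.read_camera(name): name is "side" or "top" or "wrist"; returns a dict with "frame" (480x640x3 uint8, red, green, blue), "fov_y" (degrees; the focal length in pixels is half the picture's height over the tangent of half this angle, whatever the lens; pixels are square), "cx", "cy" (the principal point, pixels), "rvec" (rotation vector, rad) and "tvec" (3), from world to camera coordinates, as OpenCV has them. Camera axes: x right, y down, z forward; pixel columns grow to the right and rows downward; lengths in m; the calibration is good to about 2 mm. The wrist camera is an equidistant fisheye: a pixel r from the principal point sees the ray r / f radians off the axis. A picture is of the moment at which its call begins. There is no depth.
- ctrl.job_done(): hands the job in, once; it reports no verdict.
Trained networks look in the newest picture that a camera, given by its name, has taken for a name from the list of things; names that differ only in an ending like _2 or _b are one class to them, and where a whole thing is asked for, a point or a joint stands for the part that bears it (a point fixed in the world has none). Each returns a list of dicts, best first, with "confidence" (0 to 1); they miss things now and then, are a little off and sometimes report something else, mostly with a low value. They report only what shows in the picture. A call takes as long as a camera call.
- finder.search_frame(target, camera): "extent" ([centre column, centre row, width, height] in pixels, round what is visible of it).
- finder.trace(target, camera): "mask" (480x640 bool, what is visible of it) and "extent" ([centre column, centre row, width, height] in pixels, round what is visible of it).
- finder.landmark_of(target, camera): "uv" ([column, row] in pixels: a listed point, or the origin of a listed thing).
The state is a dict: "time": time; "q": joint angles; "qvel": joint speeds; "tau": joint torques, N m; "tool_pos": TCP position; "ee_rot": TCP orientation; "contact_force": force on the tool from outside, world axes, zero at the start; "torque": the same for the moment, N m; "grip_width": finger opening in m.
Only numpy, scipy, OpenCV 4.12 (cv2) and the standard library are available. Lean on these libraries where they do the work, as an engineer would, in place of code of your own. Each camera call takes 0.05 s, during which the arm holds its last target.

## Task

Check the bearing of the bit carousel: flick it with a fingertip so that it spins anticlockwise (seen from above) and let it run free, untouched, through more than one full turn. Then, while it is still turning, brake it with a fingertip pressed down on the disc so that it stops with the wide hinge cutter facing the pointer on the base; it must not run down to a stop by itself, nor stop anywhere else. Keep that finger on it without letting go and finish while still pressing the disc there; pinch or lift nothing and leave the other things on the bench where they are.

Things in the scene. Friction and masses are not known exactly. Their poses are not given: they have to be found in the camera images.
- carousel (a joint): Turn of the bit carousel (rad), growing anticlockwise seen from above and counting on past full turns; 0, 6.283, 12.566.. = hinge cutter faces the pointer; starts at 0.7 to 5.5. Very free bearing: pushed to 3 rad/s it coasts 15 to 30 s, 3 to 6 turns, losing 0.08 to 0.3 rad/s each second. Inertia 0.003 to 0.006 kg m2; a few newtons pressed on the rim stop it almost at once.
- axis (a point): Centre of the carousel's top face, on its vertical axis, 60 mm above the bench. The carousel is a flat plywood disc, 260 mm across, 12 mm thick, with a central hub 48 mm across, 12 mm high (stud to 22 mm). Five bits stand fixed in it, 72 degrees apart, 68 mm from the axis. The top beyond 86 mm from the axis is bare all round: the place to brake.
- cutter (a point): Foot of the hinge cutter, on its own axis at the disc's top face. It is the one wide bit: a steel mushroom 48 mm high over the disc, 12 mm shank, head 35 mm wide and 16 mm thick. The other four bits are slim dowel drills: 12 mm thick up to 38 mm over the disc, 8 mm up to 50 mm. Each bit's lowest 8 mm sits in a black collar 22 mm across. The bits may be pushed on to flick the disc.
- mark (a point): Point on the edge of the disc straight outward of the hinge cutter, 130 mm from the axis, at the disc's top face.
- pointer (a point): Tip of the fixed steel pointer, 139 mm from the axis, 61 mm above the bench; it points inward at the axis. The pointer is a flat arrow on a 26 mm wide upright arm of the base standing 139 to 170 mm from the axis, 64 mm high.
- base: Fixed base of the carousel, a 170 mm square plate; origin under the carousel's axis on the bench, its own -x axis runs from the axis to the pointer. The disc's bearing stands on a spring: pressed down, the disc starts to give at 3 to 6 N, then 1.5 N per mm, and bottoms out after 12 mm; it comes back up when let go.
- jar: Bystander: closed glass jar, 56 mm across, 70 mm high; origin at the centre of its underside, loose.
- plug: Bystander: round wooden plug, 35 mm across, 14 mm high; origin at the centre of its underside, loose.
- hinge: Bystander: cabinet hinge, a 35 mm cup 11 mm high with an arm reaching 71 mm along its +x; origin under the cup, loose.
- offcut: Bystander: white board offcut, 110 x 45 x 18 mm; origin at the centre of its underside, loose.
- glue: Bystander: glue bottle, 64 mm across, 170 mm high; origin at the centre of its underside, loose.
- tape: Bystander: tape measure, 68 x 36 x 62 mm high; origin at the centre of its underside, loose.
- driver: Bystander: screwdriver lying along its x axis, loose.
- block: Bystander: wooden block 70 x 100 x 35 mm with two slim drills standing in it up to 90 mm; origin at the centre of its underside, loose.

How it is judged:
By the outcome, as a careful person would: the job done as asked, in the order asked, and still so for the second after the job is handed in, while the arm keeps its last pose, push and grip.
It also fails if it takes over 58 s, if anything falls off the work surface, if the arm or the gripper's body presses on something with over 40 N, if the wrist force passes 120 N, or if a joint passes its speed limit or range.

## Working session

There is one attempt and no reset: what is moved stays moved. The work goes in short steps, Python scripts to look and compute and a tool call to move; the robot and the scene stay as the last step left them, time stands still between calls to the robot, and variables do not carry over. Pictures are saved under pics/ and viewed, and the job is handed in when it is done.

Besides the shell and the picture viewer there is one more tool, called after "Call:" by a JSON object that holds its "method" and its "body". move_arm: Moves the arm, as the interface text tells. Its arguments: {"type":"object","properties":{"rows":{"type":"array"},"force":{"type":"number"}},"required":["rows"]}

```bash
mkdir -p pics
cat > h.py <<'E'
import numpy as np, cv2
from station import sensors, vision, ctrl, finder
from scipy.spatial.transform import Rotation as R
def cam(n):
    c=vision.read_camera(n); f=240/np.tan(np.radians(c["fov_y"])/2)
    Rm=cv2.Rodrigues(np.array(c["rvec"],float))[0]; t=np.array(c["tvec"],float).ravel()
    return dict(img=c["frame"],f=f,cx=c["cx"],cy=c["cy"],R=Rm,t=t,fish=(n=="wrist"))
def ray(c,uv):
    x=(uv[0]-c["cx"])/c["f"]; y=(uv[1]-c["cy"])/c["f"]
    if c["fish"]:
        r=np.hypot(x,y); s=np.sin(r)/r if r>1e-9 else 1; d=np.array([x*s,y*s,np.cos(r)])
    else: d=np.array([x,y,1.])
    return -c["R"].T@c["t"], c["R"].T@d
def onz(c,uv,z):
    o,d=ray(c,uv); return o+d*(z-o[2])/d[2]
def proj(c,p):
    q=c["R"]@np.array(p)+c["t"]
    if c["fish"]:
        r=np.hypot(q[0],q[1]); th=np.arctan2(r,q[2]); k=th/r if r>1e-9 else 1
        return c["cx"]+c["f"]*q[0]*k, c["cy"]+c["f"]*q[1]*k
    return c["cx"]+c["f"]*q[0]/q[2], c["cy"]+c["f"]*q[1]/q[2]
def save(c,name): cv2.imwrite("pics/"+name,c["img"][:,:,::-1])
E
python3 - <<'E'
from h import *
s=sensors.sense(); print(s)
for n in ["top","side","wrist"]:
    c=cam(n); save(c,n+"0.png"); print(n,c["f"],c["cx"],c["cy"],-c["R"].T@c["t"])
    for t,z in [("axis",.06),("cutter",.06),("mark",.06),("pointer",.061),("base",0),("jar",0),("plug",0),("hinge",0),("offcut",0),("glue",0),("tape",0),("driver",0),("block",0)]:
        l=finder.landmark_of(t,n)
        for d in l[:2]: print(n,t,round(d["confidence"],2),np.round(d["uv"],1),np.round(onz(c,d["uv"],z),3))
E
```

```text
{'time': 0.0, 'q': array([-1.28740634e+00,  3.53690110e-01,  1.63412800e+00,  2.58434267e-05,
        1.15521815e+00, -2.42929309e-03]), 'qvel': array([-0.00063826, -0.00051084, -0.00118747, -0.00023658,  0.0003974 ,
       -0.00172608]), 'tau': array([-2.53858881e-03, -6.05248547e+01, -3.42067802e+01, -2.12306991e-04,
        9.31449904e-03,  1.36808470e-05]), 'tool_pos': array([ 0.17607759, -0.59921151,  0.24953809]), 'ee_rot': array([-0.29776728,  2.06967707, -2.06668348]), 'contact_force': array([-0.51580369,  0.13279217,  0.02136466]), 'torque': array([-0.04293384, -0.02660179, -0.00797702]), 'grip_width': 0.08551100894839866}
top 553.9370703261983 310.7647592943528 236.3372731578518 [0.47783259 0.00395044 1.38673056]
top axis 0.75 [341.2 232.3] [ 0.58  -0.089  0.06 ]
top axis 0.39 [492.  220.9] [ 0.601 -0.455  0.06 ]
top cutter 0.87 [348.7 253.9] [ 0.528 -0.106  0.06 ]
top mark 0.9 [349.6 283.5] [ 0.457 -0.106  0.06 ]
top pointer 0.84 [393.2 257.4] [ 0.517 -0.213  0.061]
top base 0.74 [341.4 231.4] [ 0.587 -0.094  0.   ]
top base 0.29 [496.2 292.3] [ 0.427 -0.478  0.   ]
top ja
[... 821 characters left out ...]
29.8 314. ] [0.488 0.072 0.   ]
side plug 0.45 [258.3 225.8] [ 0.796 -0.102  0.   ]
side plug 0.28 [261.9 282.3] [0.676 0.066 0.   ]
side hinge 0.54 [320.4 203.5] [ 0.695 -0.268  0.   ]
side hinge 0.31 [259.  226.8] [ 0.792 -0.099  0.   ]
side offcut 0.68 [262.1 281.9] [0.677 0.065 0.   ]
side glue 0.93 [175.9 405.4] [0.647 0.425 0.   ]
side tape 0.86 [432.9 192.8] [ 0.433 -0.474  0.   ]
side tape 0.19 [377.4 249. ] [ 0.479 -0.178  0.   ]
side driver 0.78 [270.8 471.9] [0.414 0.445 0.   ]
side driver 0.44 [434.6 191.6] [ 0.43  -0.482  0.   ]
side block 0.91 [378.6 176.3] [ 0.603 -0.469  0.   ]
wrist 371.64829954431775 314.15400855430215 242.0188661413118 [ 0.25377716 -0.57669111  0.37336939]
```

View pics/top0.png

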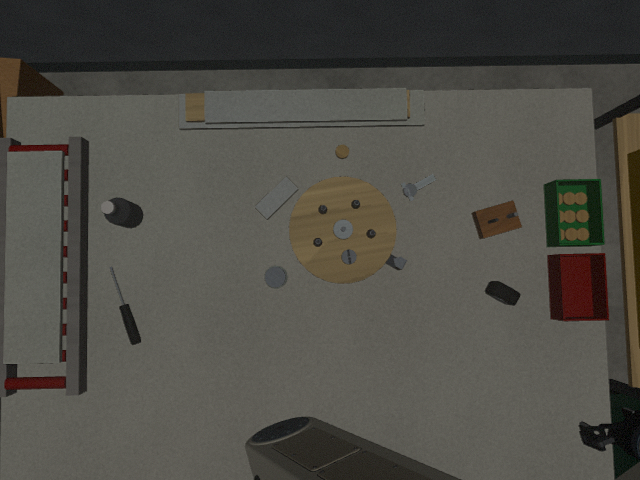

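View pics/side0.png

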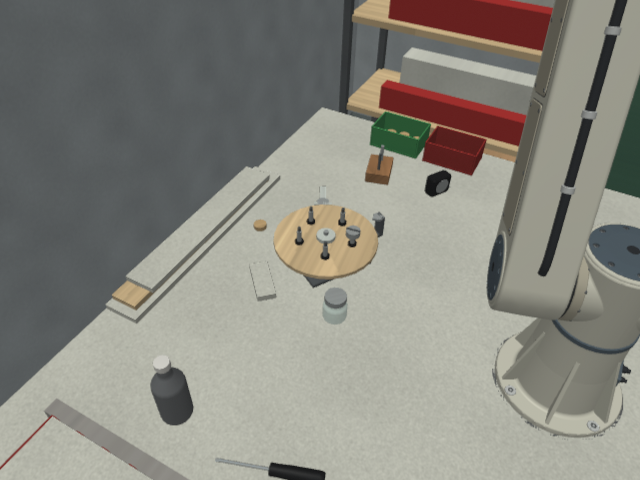

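View pics/wrist0.png

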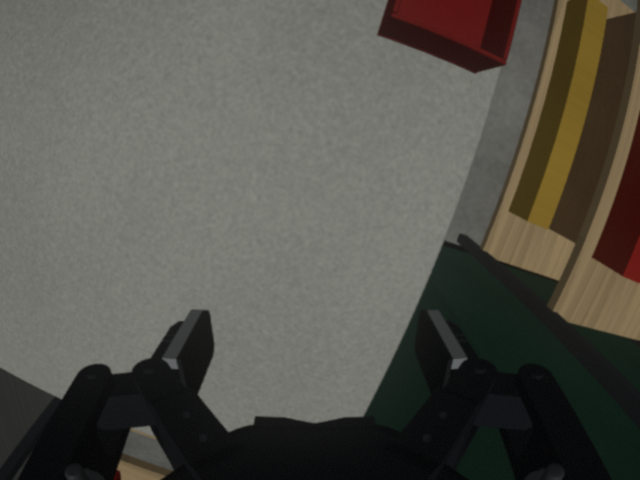

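Run:
```python
from h import *
s=sensors.sense(); M=R.from_rotvec(s["ee_rot"]).as_matrix(); print("tool axes cols\n",M.round(3))
cw=cam("wrist"); print("cam offset in tool",(M.T@(-cw["R"].T@cw["t"]-s["tool_pos"])).round(4)); print("cam axes in tool\n",(M.T@cw["R"].T).round(3))
from scipy.optimize import least_squares
def circ(c,x):
    a=np.linspace(0,2*np.pi,180,endpoint=False)
    return np.array([proj(c,(x[0]+.13*np.cos(t),x[1]+.13*np.sin(t),.06)) for t in a])
for n in ["top","side"]:
    c=cam(n); m=finder.trace("carousel",n)
    print(n,[(round(d["confidence"],2),np.round(d["extent"],1)) for d in m[:2]])
    mask=m[0]["mask"].astype(np.uint8)
    cs=max(cv2.findContours(mask,cv2.RETR_EXTERNAL,cv2.CHAIN_APPROX_NONE)[0],key=cv2.contourArea)[:,0,:].astype(float)
    W=np.array([onz(c,p,.06)[:2] for p in cs])
    r=least_squares(lambda x:np.hypot(W[:,0]-x[0],W[:,1]-x[1])-x[2],[.585,-.09,.13],loss="soft_l1",f_scale=.002)
    print("disc fit",r.x)
    im=c["img"][:,:,::-1].copy()
    for p in circ(c,r.x): im[int(p[1]),int(p[0])]=(0,0,255)
    u=proj(c,(r.x[0],r.x[1],.06)); x0,y0=int(u[0])-80,int(u[1])-75
    cv2.imwrite(f"pics/{n}_fit.png",cv2.resize(im[y0:y0+150,x0:x0+160],None,fx=4,fy=4))
    print("crop",x0,y0)
```

```text
tool axes cols
 [[-0.959  0.     0.282]
 [-0.282  0.    -0.959]
 [-0.    -1.    -0.   ]]
cam offset in tool [-0.0809 -0.1231 -0.0002]
cam axes in tool
 [[ 0.001  0.949  0.314]
 [-0.    -0.314  0.949]
 [ 1.    -0.001 -0.   ]]
top [(0.94, array([342.1, 230.8, 104.3, 108.9]))]
disc fit [ 0.58742847 -0.09232676  0.12690959]
crop 262 154
side [(0.95, array([326.8, 243.3, 101.8,  75.4]))]
disc fit [ 0.58555704 -0.08577384  0.12948409]
crop 245 164
```

View pics/top_fit.png

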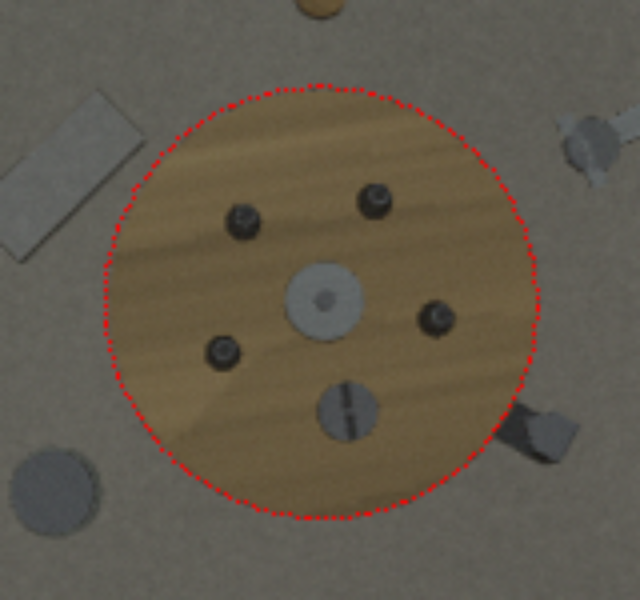

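View pics/side_fit.png

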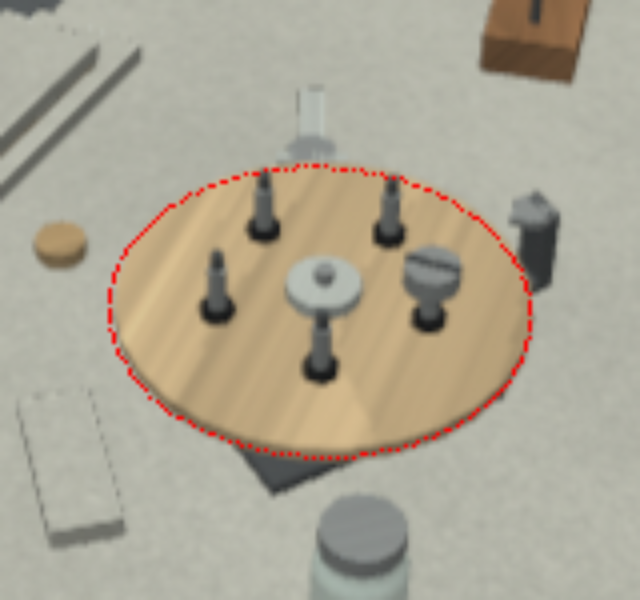

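Call:
{"method": "move_arm", "body": {"rows": [{"dp":[-0.028,0.012,-0.023],"delta_rot":[0,0.04,0],"grip":0},{"dp":[-0.056,0.025,-0.046],"delta_rot":[0,0.08,0],"grip":0},{"dp":[-0.084,0.037,-0.069],"delta_rot":[0,0.12,0],"grip":0},{"dp":[-0.112,0.05,-0.092],"delta_rot":[0,0.16,0],"grip":0},{"dp":[-0.14,0.062,-0.115],"delta_rot":[0,0.2,0],"grip":0},{"dp":[-0.169,0.075,-0.138],"delta_rot":[0,0.24,0],"grip":0},{"dp":[-0.197,0.087,-0.161],"delta_rot":[0,0.286,0],"grip":0},{"dp":[-0.225,0.1,-0.184],"delta_rot":[0,0.286,0],"grip":0}], "force": 30}}

```text
time: 3.02
tool_pos: [0.341, -0.3584, 0.1501]
ee_rot: [-0.005, -2.219, 2.221]
contact_force: [1.4, -0.4, 0.9]
grip_width: 0.0003
```

Call:
{"method": "move_arm", "body": {"rows": [{"dp":[0,0.04,0],"delta_rot":[0,0,0],"grip":0},{"dp":[0,0.08,0],"delta_rot":[0,0,0],"grip":0},{"dp":[0,0.11,0],"delta_rot":[0,0,0],"grip":0},{"dp":[0,0.119,0],"delta_rot":[0,0,0],"grip":0},{"dp":[0,0.123,0],"delta_rot":[0,0,0],"grip":0},{"dp":[0,0.127,0],"delta_rot":[0,0,0],"grip":0},{"dp":[0,0.13,0],"delta_rot":[0,0,0],"grip":0},{"dp":[0,0.132,0],"delta_rot":[0,0,0],"grip":0}]}}

```text
time: 3.68
tool_pos: [0.3418, -0.3594, 0.0193]
ee_rot: [-0.007, -2.218, 2.223]
contact_force: [0.4, -0.0, -0.8]
grip_width: -0.0001
```

Run:
```python
from h import *
s=sensors.sense(); print(s["time"],s["tool_pos"],s["contact_force"])
```

```text
3.6833 [ 0.34179267 -0.35944658  0.01925956] [ 0.37156336 -0.01130588 -0.78531979]
```

Call:
{"method": "move_arm", "body": {"rows": [{"dp":[0,0,0],"delta_rot":[0,0,0],"grip":0},{"dp":[0,0.001,0],"delta_rot":[0,0,0],"grip":0},{"dp":[0,0.001,0],"delta_rot":[0,0,0],"grip":0},{"dp":[0,0.002,0],"delta_rot":[0,0,0],"grip":0},{"dp":[0,0.002,0],"delta_rot":[0,0,0],"grip":0},{"dp":[0,0.002,0],"delta_rot":[0,0,0],"grip":0},{"dp":[0,0.002,0],"delta_rot":[0,0,0],"grip":0},{"dp":[0,0.002,0],"delta_rot":[0,0,0],"grip":0}]}}

```text
time: 4.35
tool_pos: [0.3423, -0.3602, 0.019]
ee_rot: [-0.008, -2.217, 2.226]
contact_force: [-3.2, 1.8, 21.5]
grip_width: -0.0001
```

Call:
{"method": "move_arm", "body": {"rows": [{"dp":[0,-0.04,0],"delta_rot":[0,0,0],"grip":0},{"dp":[-0.01,-0.08,-0.01],"delta_rot":[0,0,0],"grip":0},{"dp":[-0.03,-0.11,-0.03],"delta_rot":[0,0,0],"grip":0},{"dp":[-0.045,-0.13,-0.06],"delta_rot":[0,0,0],"grip":0},{"dp":[-0.06,-0.145,-0.095],"delta_rot":[0,0,0],"grip":0},{"dp":[-0.08,-0.15,-0.13],"delta_rot":[0,0,0],"grip":0},{"dp":[-0.1,-0.15,-0.165],"delta_rot":[0,0,0],"grip":0},{"dp":[-0.118,-0.15,-0.2],"delta_rot":[0,0,0],"grip":0}]}}

```text
time: 5.02
tool_pos: [0.4617, -0.1585, 0.1699]
ee_rot: [0.011, 2.215, -2.226]
contact_force: [0.7, -0.7, -0.0]
grip_width: 0.0002
```

Run:
```python
from h import *
s=sensors.sense(); print(s["time"],s["tool_pos"],R.from_rotvec(s["ee_rot"]).as_matrix().round(3))
for n in ["wrist"]:
    c=cam(n); save(c,n+"1.png")
    for t,z in [("axis",.06),("cutter",.06),("mark",.06),("pointer",.061)]:
        l=finder.landmark_of(t,n)
        for d in l[:1]: print(n,t,round(d["confidence"],2),np.round(d["uv"],1),np.round(onz(c,d["uv"],z),4))
```

```text
5.0167 [ 0.46165366 -0.15849716  0.16986432] [[-1.     0.006 -0.004]
 [ 0.004 -0.005 -1.   ]
 [-0.006 -1.     0.005]]
wrist axis 0.68 [209.2  57.2] [ 0.5886 -0.0935  0.06  ]
wrist cutter 0.61 [200.9 166.1] [ 0.5181 -0.0859  0.06  ]
wrist mark 0.67 [240.7 250.6] [ 0.4603 -0.1093  0.06  ]
wrist pointer 0.58 [398.9 165.1] [ 0.5175 -0.2129  0.061 ]
```

View pics/wrist1.png

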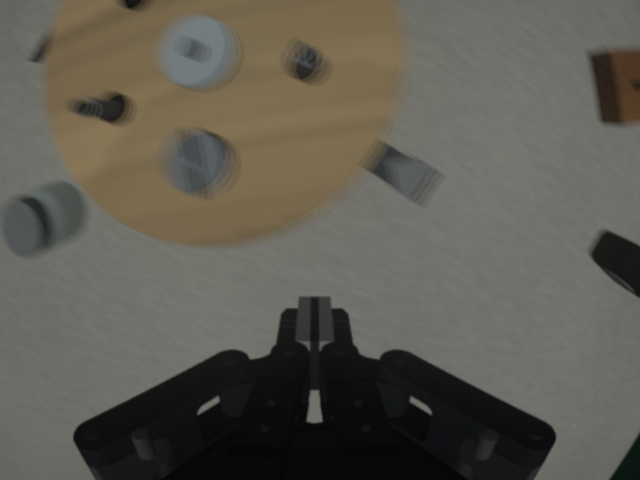

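Call:
{"method": "move_arm", "body": {"rows": [{"dp":[-0.02,0,-0.03],"delta_rot":[0,0,0],"grip":0},{"dp":[-0.04,0,-0.06],"delta_rot":[0,0,0],"grip":0},{"dp":[-0.055,0,-0.085],"delta_rot":[0,0,0],"grip":0},{"dp":[-0.064,0,-0.098],"delta_rot":[0,0,0],"grip":0},{"dp":[-0.064,0,-0.098],"delta_rot":[0,0,0],"grip":0},{"dp":[-0.064,0,-0.098],"delta_rot":[0,0,0],"grip":0},{"dp":[-0.064,0,-0.098],"delta_rot":[0,0,0],"grip":0},{"dp":[-0.064,0,-0.098],"delta_rot":[0,0,0],"grip":0}]}}

```text
time: 5.93
tool_pos: [0.5236, -0.0636, 0.1684]
ee_rot: [-0.008, -2.216, 2.226]
contact_force: [-1.3, 0.0, -1.1]
grip_width: -0.0001
```

Run:
```python
from h import *
s=sensors.sense(); print(s["time"],s["tool_pos"],R.from_rotvec(s["ee_rot"]).as_matrix().round(3))
for n in ["wrist","side","top"]:
    c=cam(n); save(c,n+"2.png")
    for t,z in [("axis",.06),("cutter",.06),("mark",.06),("pointer",.061)]:
        l=finder.landmark_of(t,n)
        for d in l[:1]: print(n,t,round(d["confidence"],2),np.round(d["uv"],1),np.round(onz(c,d["uv"],z),4))
    im=c["img"].copy()
    if n=="wrist":
      W=[np.array([.526,-.060])]
```

```text
5.9333 [ 0.52364109 -0.06359856  0.16840574] [[-1.     0.003 -0.004]
 [ 0.004 -0.004 -1.   ]
 [-0.003 -1.     0.004]]
wrist axis 0.85 [359.5 148.7] [ 0.589  -0.0923  0.06  ]
wrist cutter 0.73 [383.4 277.7] [ 0.502  -0.1114  0.06  ]
wrist mark 0.72 [378.4 329.3] [ 0.4604 -0.1106  0.06  ]
wrist pointer 0.61 [515.7 253.1] [ 0.5189 -0.2122  0.061 ]
side axis 0.97 [325. 236.] [ 0.5916 -0.097   0.06  ]
side cutter 0.92 [351.  227.5] [ 0.549  -0.1575  0.06  ]
side mark 0.8 [372.3 250. ] [ 0.4684 -0.1094  0.06  ]
side pointer 0.63 [371.4 219.2] [ 0.5167 -0.2113  0.061 ]
top axis 0.85 [342.6 230.2] [ 0.5852 -0.0929  0.06  ]
top mark 0.64 [351.2 278.5] [ 0.469  -0.1106  0.06  ]
top pointer 0.58 [392.6 256.7] [ 0.5191 -0.2112  0.061 ]
```

View pics/wrist2.png

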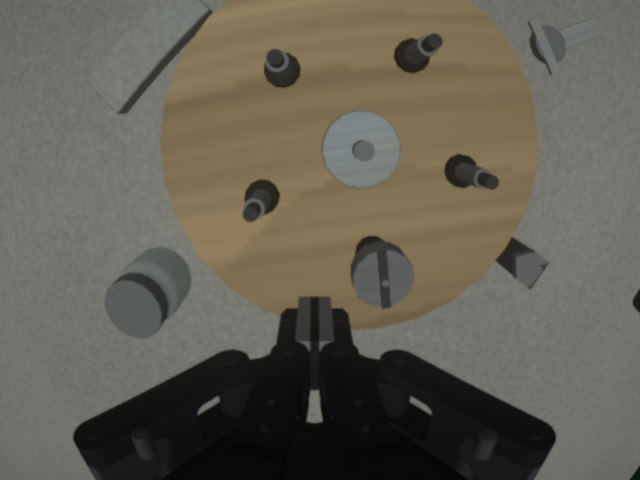

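View pics/side2.png

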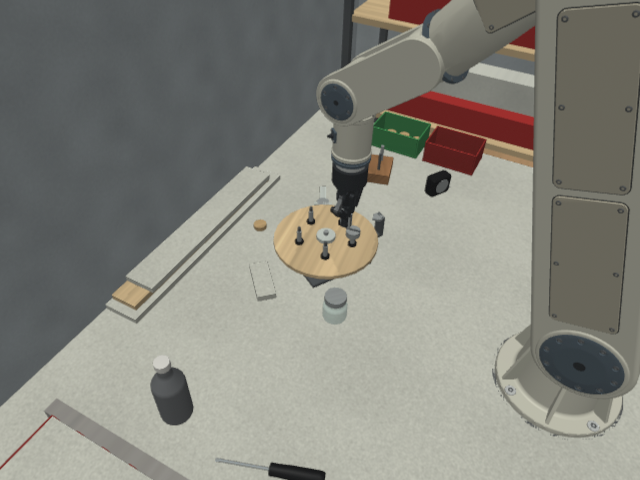

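View pics/top2.png

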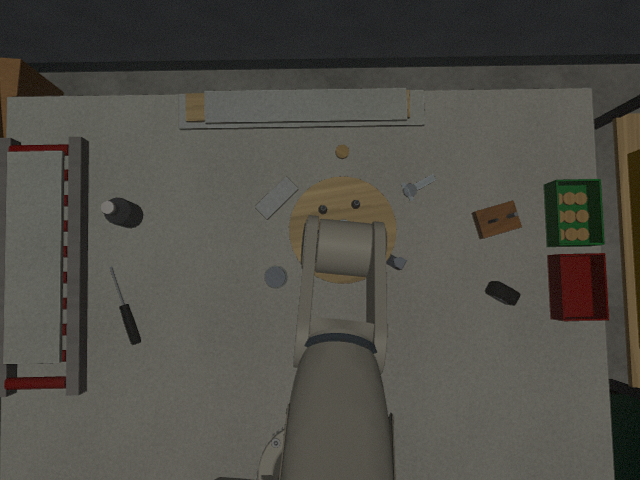

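```bash
cat > sim.py <<'E'
import numpy as np
C=np.array([.5875,-.092])
def run(S,rows,phi0,lag=.04):
    # rows dx,dy,dz ; linear interp between rows + first-order lag
    P=np.array([[0,0,0]]+rows); t=np.arange(0,len(rows)/12,.002)
    phi=phi0; w=0; F=np.zeros(3); out=[]
    for k,tt in enumerate(t):
        tgt=np.array([np.interp(tt*12,np.arange(len(P)),P[:,i]) for i in range(3)])
        F=F+(tgt-F)*.002/lag
        phi+=w*.002
        f=S+F[:2]
        def pen(p):
            q=C+.068*np.array([np.cos(p),np.sin(p)])-f
            d=np.maximum(np.abs(q)-[.011,.0145],0); return .0175-np.hypot(*d)
        p0=phi
        if F[2]<.03:
            while pen(phi)>0: phi+=.0005
        if phi>p0: w=max(w,0)+ (phi-p0)/.002*.3 if False else max(w,(phi-p0)/.002*0+ (phi-(p0-w*.002))/.002)
        if k%20==0: 
            # trailing drill clearance
            q=C+.068*np.array([np.cos(phi-1.2566),np.sin(phi-1.2566)])-f
            d=np.hypot(*np.maximum(np.abs(q)-[.011,.0145],0))-.006
            out.append((round(tt,2),F.round(3).tolist(),round(np.degrees(phi),1),round(w,2),round(d,3)))
    for o in out: print(*o)
E
python3 - <<'E'
from sim import *
S=np.array([.5273,-.0604])
print("A");run(S,[[-.0018,-.0036,0],[-.0046,-.011,0],[-.0072,-.0227,0],[-.0075,-.0378,0],[-.0045,-.0524,0],[.0015,-.066,0],[-.012,-.08,.03],[-.045,-.085,.045]],np.radians(188.3))
print("B");run(S,[[-.004,-.003,0],[-.008,-.010,0],[-.010,-.021,0],[-.012,-.034,0],[-.014,-.047,0],[-.025,-.058,.02],[-.045,-.066,.045],[-.055,-.066,.075]],np.radians(188.3))
E
```

```text
A
0.0 [0.0, 0.0, 0.0] 188.3 0 0.018
0.04 [-0.0, -0.001, 0.0] 188.3 0 0.019
0.08 [-0.001, -0.002, 0.0] 188.3 0 0.02
0.12 [-0.002, -0.004, 0.0] 188.3 0 0.022
0.16 [-0.003, -0.007, 0.0] 188.3 0 0.025
0.2 [-0.004, -0.011, 0.0] 190.0 1.75 0.027
0.24 [-0.006, -0.016, 0.0] 194.3 2.0 0.027
0.28 [-0.007, -0.022, 0.0] 199.4 2.5 0.027
0.32 [-0.007, -0.029, 0.0] 205.5 2.75 0.027
0.36 [-0.007, -0.036, 0.0] 212.3 3.0 0.027
0.4 [-0.006, -0.043, 0.0] 219.5 3.25 0.027
0.44 [-0.005, -0.05, 0.0] 226.9 3.25 0.026
0.48 [-0.002, -0.056, 0.0] 234.4 3.25 0.025
0.52 [-0.001, -0.063, 0.002] 241.8 3.25 0.023
0.56 [-0.004, -0.07, 0.011] 249.3 3.25 0.021
0.6 [-0.01, -0.076, 0.023] 256.7 3.25 0.018
0.64 [-0.022, -0.08, 0.032] 264.2 3.25 0.014
B
0.0 [0.0, 0.0, 0.0] 188.3 0 0.018
0.04 [-0.001, -0.001, 0.0] 188.3 0 0.019
0.08 [-0.002, -0.002, 0.0] 188.3 0 0.021
0.12 [-0.004, -0.004, 0.0] 188.3 0 0.024
0.16 [-0.006, -0.007, 0.0] 188.3 0 0.027
0.2 [-0.008, -0.01, 0.0] 189.1 1.75 0.03
0.24 [-0.009, -0.015, 0.0] 193.1 1.75 0.029
0.28 [-0.01, -0.02, 0.0] 197.8 2.25 0.029
0.32 [-0.011, -0.026, 0.0] 203.1 2.5 0.029
0.36 [-0.012, -0.032, 0.0] 208.8 2.5 0.029
0.4 [-0.013, -0.038, 0.0] 214.6 2.5 0.029
0.44 [-0.014, -0.045, 0.001] 220.3 2.5 0.029
0.48 [-0.018, -0.05, 0.008] 226.0 2.5 0.028
0.52 [-0.023, -0.055, 0.017] 231.8 2.5 0.028
0.56 [-0.031, -0.06, 0.027] 237.5 2.5 0.028
0.6 [-0.04, -0.064, 0.039] 243.2 2.5 0.029
0.64 [-0.046, -0.065, 0.052] 248.9 2.5 0.03
```

Run:
```python
from h import *
s=sensors.sense(); print(s["time"],s["tool_pos"],s["qvel"].round(3))
```

```text
6.6833 [ 0.5245292  -0.06204733  0.16848502] [-0.    -0.    -0.001 -0.    -0.     0.   ]
```

Call:
{"method": "move_arm", "body": {"rows": [{"dp":[-0.005,0.02,-0.004],"delta_rot":[0,0,0],"grip":0},{"dp":[-0.005,0.045,-0.004],"delta_rot":[0,0,0],"grip":0},{"dp":[-0.005,0.065,-0.004],"delta_rot":[0,0,0],"grip":0},{"dp":[-0.005,0.073,-0.004],"delta_rot":[0,0,0],"grip":0},{"dp":[-0.005,0.075,-0.004],"delta_rot":[0,0,0],"grip":0},{"dp":[-0.005,0.075,-0.004],"delta_rot":[0,0,0],"grip":0},{"dp":[-0.005,0.075,-0.004],"delta_rot":[0,0,0],"grip":0},{"dp":[-0.005,0.075,-0.004],"delta_rot":[0,0,0],"grip":0}]}}

```text
time: 7.35
tool_pos: [0.5307, -0.0585, 0.0947]
ee_rot: [0.009, 2.215, -2.225]
contact_force: [-0.8, 0.9, 0.3]
grip_width: -0.0002
```

Run:
```python
from h import *
s=sensors.sense(); print(s["time"],s["tool_pos"],R.from_rotvec(s["ee_rot"]).as_matrix().round(3))
c=cam("wrist"); save(c,"wrist3.png")
c=cam("side"); cv2.imwrite("pics/side3.png",cv2.resize(c["img"][160:310,245:405,::-1],None,fx=4,fy=4))
```

```text
7.35 [ 0.53065894 -0.0585034   0.09468492] [[-1.     0.005 -0.002]
 [ 0.002 -0.004 -1.   ]
 [-0.005 -1.     0.004]]
```

View pics/wrist3.png

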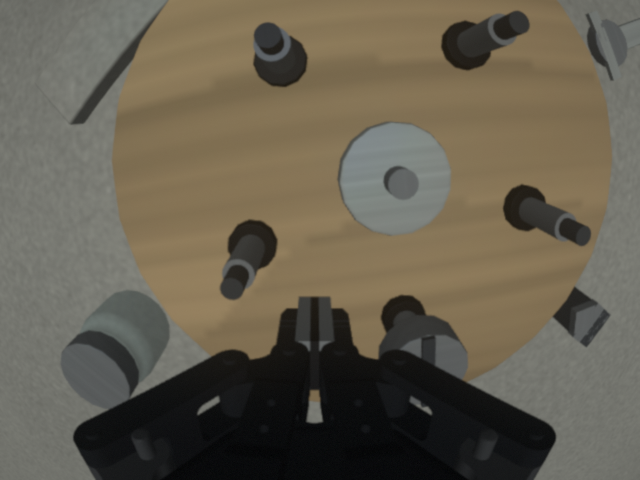

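View pics/side3.png

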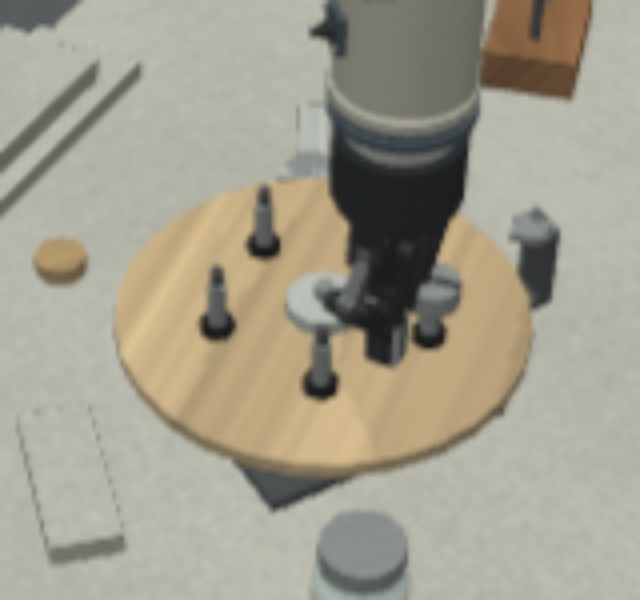

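Call:
{"method": "move_arm", "body": {"rows": [{"dp":[0.006,0,0.005],"delta_rot":[0,0,0],"grip":0},{"dp":[0.011,0,0.012],"delta_rot":[0,0,0],"grip":0},{"dp":[0.013,0,0.023],"delta_rot":[0,0,0],"grip":0},{"dp":[0.015,0,0.036],"delta_rot":[0,0,0],"grip":0},{"dp":[0.017,0,0.049],"delta_rot":[0,0,0],"grip":0},{"dp":[0.028,-0.02,0.06],"delta_rot":[0,0,0],"grip":0},{"dp":[0.048,-0.045,0.068],"delta_rot":[0,0,0],"grip":0},{"dp":[0.058,-0.075,0.068],"delta_rot":[0,0,0],"grip":0}]}}

```text
time: 8.12
tool_pos: [0.4686, -0.1276, 0.1688]
ee_rot: [-0.005, -2.216, 2.224]
contact_force: [0.9, 0.4, 0.1]
grip_width: 0.0001
```

```bash
python3 - <<'E'
from h import *
import pickle
out=[]
for i in range(3):
    for n in ["side","wrist"]:
        s=sensors.sense(); c=cam(n); out.append((n,s["time"],s["tool_pos"],c))
        s=sensors.sense()
        save(c,f"{n}4_{i}.png")
pickle.dump(out,open("o4.pkl","wb"))
print([(o[0],round(o[1],3)) for o in out], s["tool_pos"],s["time"])
E
python3 -c "
import cv2,numpy as np
a=[cv2.imread(f'pics/side4_{i}.png')[150:300,245:405] for i in range(3)]
b=[cv2.resize(cv2.imread(f'pics/wrist4_{i}.png'),(266,200)) for i in range(3)]
cv2.imwrite('pics/m4.png',np.vstack([cv2.resize(np.hstack(a),(798,249)),np.hstack(b)]))"
```

```text
[('side', 8.117), ('wrist', 8.167), ('side', 8.217), ('wrist', 8.267), ('side', 8.317), ('wrist', 8.367)] [ 0.47162496 -0.12631517  0.16888416] 8.4167
```

View pics/m4.png

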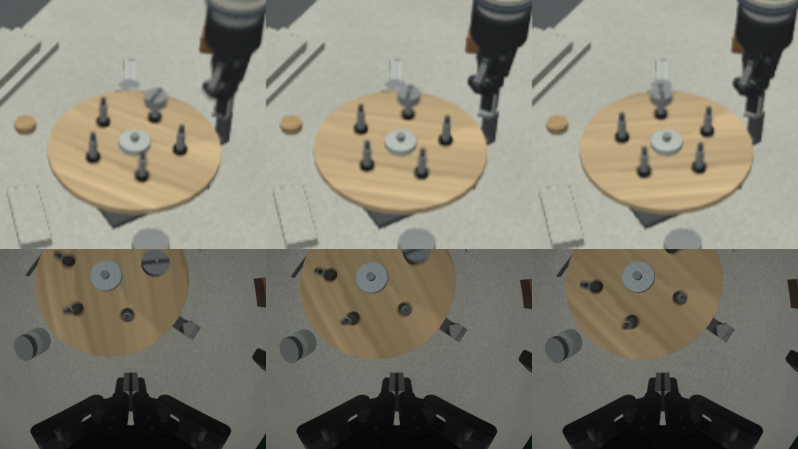

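```bash
cat > est.py <<'E'
from h import *
import pickle
def unwarp(c,C,z,N=360,r0=.045,r1=.135,nr=91):
    a=np.radians(np.arange(N)*360/N); r=np.linspace(r0,r1,nr)
    A,Rr=np.meshgrid(a,r); P=np.stack([C[0]+Rr*np.cos(A),C[1]+Rr*np.sin(A),np.full_like(A,z)],-1).reshape(-1,3)
    q=P@c["R"].T+c["t"]
    if c["fish"]:
        rr=np.hypot(q[:,0],q[:,1]); k=np.arctan2(rr,q[:,2])/rr
        u=c["cx"]+c["f"]*q[:,0]*k; v=c["cy"]+c["f"]*q[:,1]*k
    else: u=c["cx"]+c["f"]*q[:,0]/q[:,2]; v=c["cy"]+c["f"]*q[:,1]/q[:,2]
    return cv2.remap(cv2.cvtColor(c["img"],cv2.COLOR_RGB2GRAY),u.reshape(A.shape).astype(np.float32),v.reshape(A.shape).astype(np.float32),cv2.INTER_LINEAR,borderMode=cv2.BORDER_CONSTANT,borderValue=255),r
def hub(c):  # hub top centre in picture -> axis xy: light-grey low-saturation disc near predicted spot
    return None
def phase5(c,C,z=.066):
    U,r=unwarp(c,C,z)
    dk=np.clip(75-U.astype(float),0,None)
    wt=np.exp(-((r-.068)/.008)**2)[:,None]
    p=(dk*wt).sum(0)
    k=np.cos(np.radians(np.arange(-9,10)*9.0))+0  # 
    p2=np.convolve(np.r_[p[-9:],p,p[:9]],k,mode="valid")
    f=np.zeros(72)
    for j in range(5): f+=p[72*j:72*j+72]
    ang=np.angle((f*np.exp(1j*np.arange(72)/72*2*np.pi)).sum())/(2*np.pi)*72
    return ang%72,p
E
python3 - <<'E'
from est import *
o=pickle.load(open("o4.pkl","rb"))
for C in [(.5885,-.0925)]:
  for n,t,tp,c in o:
    ph,p=phase5(c,C); pk=[i for i in range(360) if p[i]==max(p[(i+np.arange(-12,13))%360]) and p[i]>p.max()*.3]
    print(n,round(t,3),round(ph,2),pk)
    if t<8.2: cv2.imwrite(f"pics/un_{n}.png",np.clip(cv2.resize(unwarp(c,C,.06)[0],(720,364))*1.3,0,255)[::-1])
c=[x for x in o if x[0]=="wrist"][-1][3]; cv2.imwrite("pics/wz.png",cv2.resize(c["img"][0:260,60:460,::-1],None,fx=2,fy=2))
E
```

```text
side 8.117 54.67 [61, 123, 193, 265, 348]
wrist 8.167 63.54 [59, 137, 214, 272, 289]
side 8.217 0.07 [6, 78, 139, 209, 282]
wrist 8.267 9.1 [84, 157, 225, 290, 307]
side 8.317 17.34 [24, 95, 156, 227, 310]
wrist 8.367 25.38 [101, 174, 237, 308][ WARN:0@0.629] global loadsave.cpp:1063 imwrite_ Unsupported depth image for selected encoder is fallbacked to CV_8U.
```

View pics/un_wrist.png

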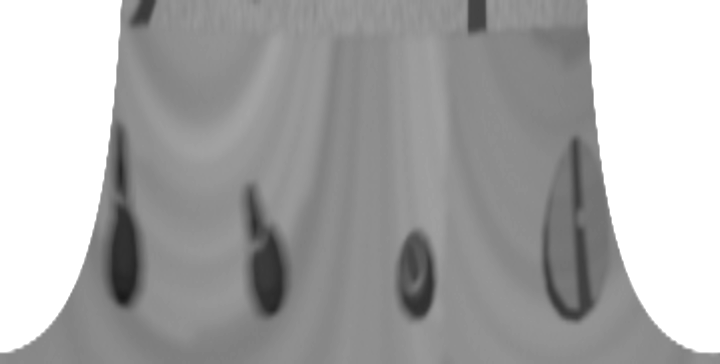

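View pics/un_side.png

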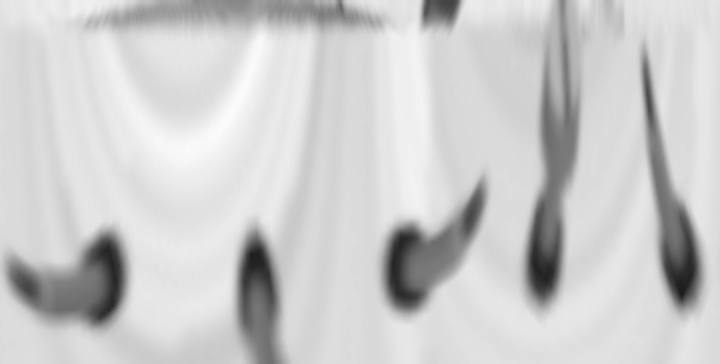

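View pics/wz.png

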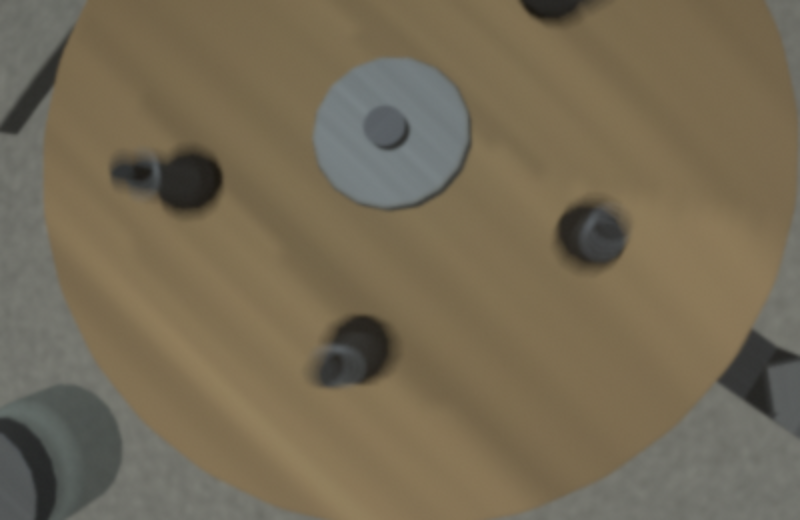

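Run:
```python
from est import *
o=pickle.load(open("o4.pkl","rb"))
for n,t,tp,c in o[-2:]:
    U,r=unwarp(c,(.5885,-.0925),.062,N=1440,r0=.12,r1=.18,nr=121)
    w=U[:,880:1040]; cv2.imwrite(f"pics/pu_{n}.png",cv2.resize(w[::-1],None,fx=5,fy=4).clip(0,170)*1.5 if 0 else cv2.convertScaleAbs(cv2.resize(w[::-1],None,fx=5,fy=4),alpha=1.5))
a=cv2.imread("pics/wrist3.png"); cv2.imwrite("pics/pz.png",cv2.resize(a[270:370,520:640],None,fx=6,fy=6,interpolation=cv2.INTER_CUBIC))
```

```text
(no output)
```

View pics/pu_wrist.png

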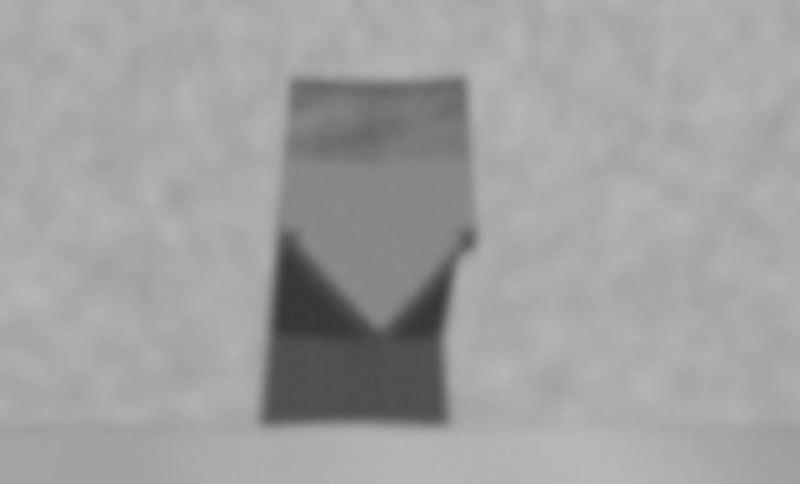

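View pics/pz.png

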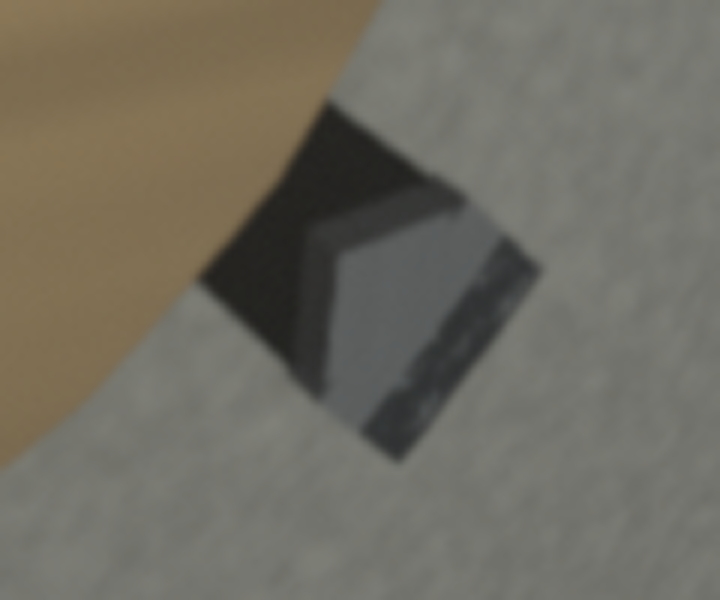

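Call:
{"method": "move_arm", "body": {"rows": [{"dp":[-0.003,0.02,-0.005],"delta_rot":[0,0,0],"grip":0},{"dp":[-0.006,0.04,-0.01],"delta_rot":[0,0,0],"grip":0},{"dp":[-0.006,0.055,-0.014],"delta_rot":[0,0,0],"grip":0},{"dp":[-0.006,0.064,-0.014],"delta_rot":[0,0,0],"grip":0},{"dp":[-0.006,0.064,-0.014],"delta_rot":[0,0,0],"grip":0},{"dp":[-0.006,0.064,-0.014],"delta_rot":[0,0,0],"grip":0},{"dp":[-0.006,0.064,-0.014],"delta_rot":[0,0,0],"grip":0},{"dp":[-0.006,0.076,-0.014],"delta_rot":[0,0,0],"grip":0}]}}

```text
time: 9.08
tool_pos: [0.48, -0.1133, 0.095]
ee_rot: [0.013, 2.212, -2.224]
contact_force: [1.1, 0.4, 0.2]
grip_width: -0.0002
```

```bash
cat > look.py <<'E'
from est import *
import sys
tag=sys.argv[1]; names=sys.argv[2].split(","); out=[]
for n in names:
    s=sensors.sense(); c=cam(n); out.append((n,s["time"],s["tool_pos"],c))
    ph,p=phase5(c,(.5885,-.0925)); print(n,round(s["time"],4),s["tool_pos"].round(4),round(ph,2))
s=sensors.sense(); print(s["time"],s["tool_pos"].round(4),s["contact_force"].round(1))
pickle.dump(out,open(f"o_{tag}.pkl","wb"))
for i,o in enumerate(out): save(o[3],f"{tag}_{i}.png")
E
python3 look.py a side,wrist,side,wrist,side,wrist
python3 -c "
import cv2,numpy as np
a=[cv2.imread(f'pics/a_{i}.png')[150:300,245:405] for i in (0,2,4)]
b=[cv2.resize(cv2.imread(f'pics/a_{i}.png'),(266,200)) for i in (1,3,5)]
cv2.imwrite('pics/m5.png',np.vstack([cv2.resize(np.hstack(a),(798,249)),np.hstack(b)]))"
```

```text
side 9.0833 [ 0.48   -0.1133  0.095 ] 2.61
wrist 9.1333 [ 0.4784 -0.1129  0.0924] 10.07
side 9.1833 [ 0.4778 -0.1128  0.0928] 19.01
wrist 9.2333 [ 0.4779 -0.1128  0.0932] 26.18
side 9.2833 [ 0.4782 -0.1128  0.0934] 35.27
wrist 9.3333 [ 0.4783 -0.1129  0.0936] 42.42
9.3833 [ 0.4784 -0.1128  0.0936] [-0.4 -0.7  0.3]
```

View pics/m5.png

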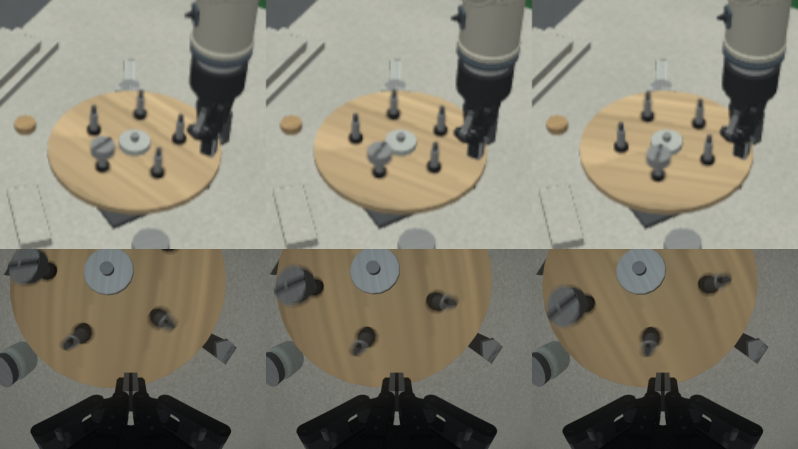

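```bash
cat > track.py <<'E'
from est import *
import sys
out=[]
for i in range(int(sys.argv[2])):
    s=sensors.sense(); c=cam("side"); ph,p=phase5(c,(.5885,-.0925)); out.append((s["time"],ph))
s=sensors.sense(); print(s["time"],s["tool_pos"].round(4),s["contact_force"].round(1))
save(c,f"tr_{sys.argv[1]}.png")
np.save(f"tr_{sys.argv[1]}.npy",np.array(out))
E
cat > fit.py <<'E'
import numpy as np,sys,glob
o=np.vstack([np.array([[8.1167,54.67],[8.2167,.07],[8.3167,17.34],[9.0833,2.61],[9.1833,19.01],[9.2833,35.27]])]+[np.load(f) for f in sorted(glob.glob("tr_*.npy"))])
t=o[:,0]; th=[270.67]
w=172.
for i in range(1,len(t)):
    if i>=2: w=(th[-1]-th[max(0,len(th)-5)])/(t[i-1]-t[max(0,i-5)])
    pr=th[-1]+w*(t[i]-t[i-1]); th.append(pr+((o[i,1]-pr+36)%72-36))
th=np.array(th)
for deg in (2,3):
    p=np.polyfit(t-t[-1],th,deg); res=th-np.polyval(p,t-t[-1])
    print(deg,"theta,w,acc now",p[-1].round(2),p[-2].round(2),(2*p[-3]).round(2),"rms",res.std().round(2),"max",abs(res).max().round(2))
    for k in (2,3,4):
        r=np.roots(p-np.r_[np.zeros(deg),239.2+360*k]); r=[x.real for x in r if abs(x.imag)<1e-6 and x.real>0]
        if r: x=min(r); print("  k",k,"t",round(t[-1]+x,3),"w",round(np.polyval(np.polyder(p),x),1))
print("last t",t[-1])
E
python3 track.py b 50; python3 fit.py
```

```text
11.8833 [ 0.478  -0.1127  0.0929] [ 0.8 -0.5  0. ]
2 theta,w,acc now 850.94 138.07 -9.7 rms 0.08 max 0.2
  k 2 t 12.64 w 130.2
  k 3 t 15.769 w 99.9
  k 4 t 20.427 w 54.7
3 theta,w,acc now 851.06 138.49 -9.11 rms 0.06 max 0.12
  k 2 t 12.635 w 131.3
  k 3 t 15.678 w 105.9
  k 4 t 19.627 w 77.3
last t 11.8333
```

```bash
python3 track.py c 110; python3 fit.py
```

```text
17.3833 [ 0.478  -0.1126  0.0928] [ 0.2 -0.3  0.1]
2 theta,w,acc now 1484.89 91.67 -8.61 rms 0.79 max 3.63
  k 2 t 43.321 w -132.1
  k 3 t 40.298 w -106.1
  k 4 t 19.721 w 71.1
3 theta,w,acc now 1486.79 94.3 -7.1 rms 0.07 max 0.18
  k 4 t 19.552 w 79.4
last t 17.3333
```

```bash
python3 track.py d 30; python3 fit.py
python3 - <<'E'
from est import *
import glob
# static bias check of the side estimator with start picture
c=pickle.load(open("o4.pkl","rb"))[0][3]; 
for f in ["side0","side2"]:
    c["img"]=cv2.imread(f"pics/{f}.png")[:,:,::-1].copy(); print(f,phase5(c,(.5885,-.0925))[0])
a=cv2.imread("pics/tr_d.png")[150:300,245:405]; cv2.imwrite("pics/trd.png",cv2.resize(a,None,fx=4,fy=4))
E
```

```text
18.8833 [ 0.478  -0.1126  0.0928] [-0.2 -0.4  0.5]
2 theta,w,acc now 1617.22 80.39 -8.35 rms 1.19 max 5.51
  k 2 t 44.278 w -132.1
  k 3 t 41.267 w -107.0
  k 4 t 19.638 w 73.7
3 theta,w,acc now 1620.12 83.84 -6.65 rms 0.07 max 0.17
  k 4 t 19.559 w 79.1
last t 18.8333
side0 44.05912269822255
side2 42.70398548462995
```

View pics/trd.png

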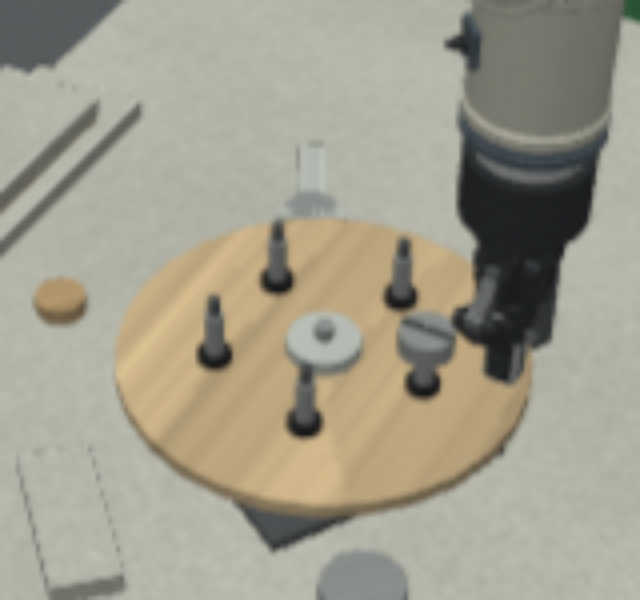

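```bash
python3 track.py e 4; python3 fit.py
```

```text
19.0833 [ 0.478  -0.1126  0.0928] [-0.1 -0.   0.3]
2 theta,w,acc now 1633.66 78.93 -8.32 rms 1.25 max 5.79
  k 2 t 44.404 w -132.1
  k 3 t 41.393 w -107.1
  k 4 t 19.629 w 74.0
3 theta,w,acc now 1636.72 82.49 -6.59 rms 0.07 max 0.17
  k 4 t 19.559 w 79.1
last t 19.0333
```

Call:
{"method": "move_arm", "body": {"rows": [{"dp":[0,0,0],"delta_rot":[0,0,0],"grip":0},{"dp":[0,0,0],"delta_rot":[0,0,0],"grip":0},{"dp":[0,0,0],"delta_rot":[0,0,0],"grip":0},{"dp":[0,0,0],"delta_rot":[0,0,0],"grip":0},{"dp":[0,0.012,0],"delta_rot":[0,0,0],"grip":0},{"dp":[0,0.02,0],"delta_rot":[0,0,0],"grip":0},{"dp":[0,0.02,0],"delta_rot":[0,0,0],"grip":0},{"dp":[0,0.02,0],"delta_rot":[0,0,0],"grip":0}]}}

```text
time: 19.75
tool_pos: [0.4785, -0.1128, 0.0729]
ee_rot: [0.008, 2.216, -2.225]
contact_force: [-0.3, -0.2, 7.0]
grip_width: -0.0003
```

```bash
python3 look.py f side,wrist,side,wrist
python3 - <<'E'
from est import *
o=pickle.load(open("o_f.pkl","rb"))
for i in (2,3):
    n,t,tp,c=o[i]; U,r=unwarp(c,(.5885,-.0925),.055,N=1440,r0=.02,r1=.18,nr=161)
    cv2.imwrite(f"pics/fu_{n}.png",cv2.convertScaleAbs(U[::-1,700:1240],alpha=1.4))
cv2.imwrite("pics/fs.png",cv2.resize(o[2][3]["img"][150:300,245:405,::-1],None,fx=4,fy=4))
E
```

```text
side 19.75 [ 0.4785 -0.1128  0.0729] 21.95
wrist 19.8 [ 0.4785 -0.1128  0.0731] 22.35
side 19.85 [ 0.4785 -0.1129  0.0732] 22.13
wrist 19.9 [ 0.4785 -0.1128  0.0733] 22.34
19.95 [ 0.4785 -0.1129  0.0733] [-1.5  0.2  6.2]
```

View pics/f_3.png

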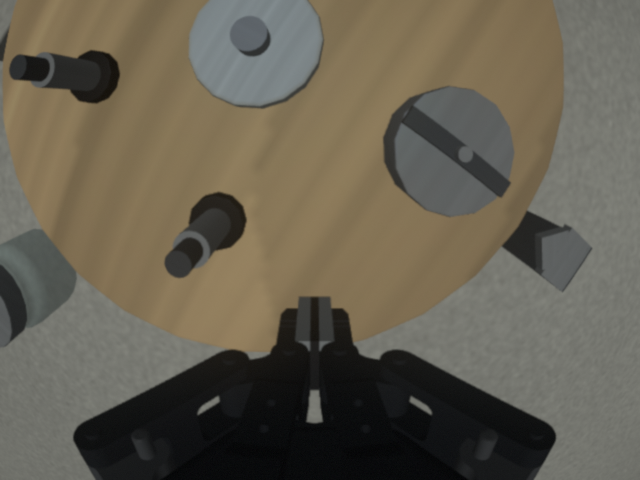

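View pics/fs.png

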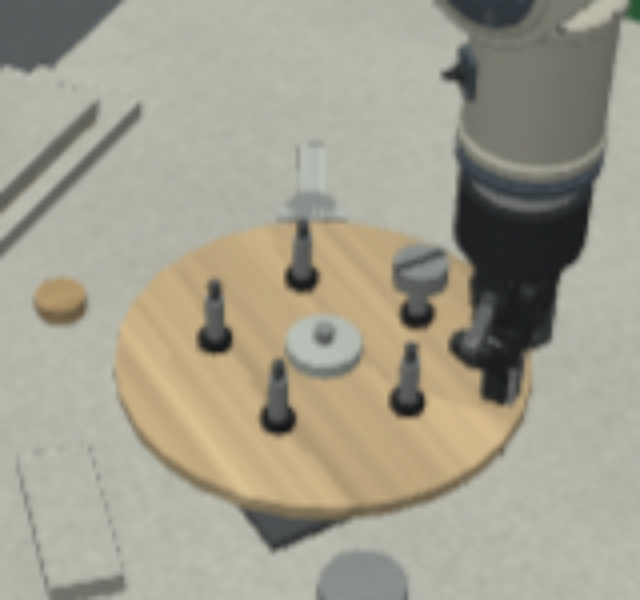

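View pics/fu_wrist.png

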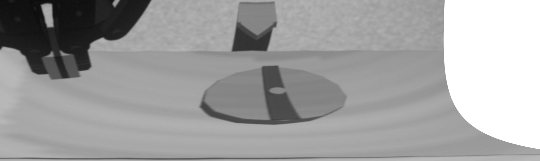

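```bash
python3 look.py g side,wrist; python3 -c "
from station import ctrl; print(ctrl.job_done())"
```

```text
side 19.95 [ 0.4785 -0.1129  0.0733] 22.13
wrist 20.0 [ 0.4785 -0.1128  0.0733] 22.33
20.05 [ 0.4786 -0.1128  0.0733] [-0.4  0.4  7.1]
the job is handed in; nothing more can be done
None
```

The carousel spun freely and I stopped it with the hinge cutter facing the pointer. The closed fingertip was still pressing on the disc when I handed in, at about 20 s of the 58 s allowed.

- **Flick:** I pushed the cutter with the closed fingertip, which set the disc turning anticlockwise at about 3 rad/s. It then ran untouched for nearly four turns, tracked in the side camera pictures.
- **Brake:** I pressed down on the bare rim at about 1.4 rad/s, timed so the disc stopped at the pointer.
- **Stopping position:** The last pictures put the cutter at about 238.2° and the pointer at about 239°, so it is roughly 1° short. The side and wrist cameras agreed to 0.2°, and the reading held steady over the last 0.25 s before hand-in.
- **Pointer angle:** An earlier estimate from the networks gave 239.9°. I used the reading from the unwarped wrist picture instead.
- **Press:** The fingertip was pressing with about 7 N at hand-in.
- **Bench touch:** Before the flick I touched the bare bench once, at about 21 N, to find the fingertip height.
- **Not checked:** I did not take a final top picture of the loose things. The arm never went near enough to touch them, and the jar and the pointer showed in place in the last wrist picture.

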